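# Free the stuck slicer carriage and run it home

## Robot

A 7-joint arm with a two-finger parallel gripper is mounted at the origin on the work surface. World frame = base frame: x ahead of the robot, y to its left, z up, the work surface at z = 0. Lengths are in m, angles in rad, forces in N, time in s.
With the tool pointing down it reaches from about 0.4 to 0.85 m from the base axis. Payload 4.5 kg.
Tool frame: the origin (TCP) lies where the fingers leave the gripper's body, on its centre line; the fingertips stand 64 mm ahead of it and the grasp point (between the pads) lies 45 mm ahead of it; z points along the fingers, y is the line along which they close (so a half turn about z gives the same grasp; the last joint's range is limited). The gripper opens to 88 mm and grips with 3 to 60 N. Pads are 18 mm wide; open, the fingers measure 123 mm over their backs; the gripper's body (75 mm by 187 mm) begins 45 mm behind the grasp point.
Start: joints at [-1.145, 0.689, -0.195, 1.565, 0.157, 0.902, -0.215], TCP at [0.239, 0.578, 0.303] pointing down, gripper open.
Joint ranges: [-3.01, 3.01], [-0.46, 2.08], [-1.47, 1.51], [0.13, 2.56], [-1, 4.14], [0.04, 2.09], [-2.66, 2.66]. Speed limits (rad/s): [2.57, 2.57, 3.14, 3.14, 3.14, 3.14, 3.14].

## Interface

Orientations are given as a unit quaternion [x, y, z, w].
In Python, from plant import r gives the robot as it stands.
- The arm moves only by the tool play_rows, never from a script. Its arguments are lists of equal length, an entry for each row: "translation": the shift along the tool's x, y, z in m, a list of three; "delta_rot": the turn, a rotation vector about the tool's x, y, z in degrees, a list of three; "grip": the opening, from -1 (shut) to 1 (fully open). In form: {"translation": [[x, y, z], ...], "delta_rot": [[rx, ry, rz], ...], "grip": [grip, ...]}. A call has 1 to 20 rows; each row shifts and turns the commanded pose from where the row before left it, along the tool's axes as they then stand; what a row does not reach is not made up. A row lasts 1/8 s, in which the tool goes at most 62.5 mm and 10.7 degrees, less where a joint would pass 70% of its speed; a pose out of reach is approached as far as the arm can. A call with a gripper value outside its range is refused whole. The fingers move at their own pace and stop on an object; "squeeze" is the grip in N (left out, the last holds). Time passes only in rows, so rows that do not move let the fingers close. It gives the time, the measured TCP pose, the force, the opening and the grip force at its end, in the units of the state.
- r.get_state(): the state, without advancing time (a new reading comes with each control period).
- r.snapshot(name): name is "scene" or "side" or "wrist"; returns the picture (384x512x3 uint8, blue, green, red); there is no depth.
- r.get_calibration(name): a dict with "intrinsics" (3x3 intrinsics, pixels), "eye" and "rotation" of the camera in the world. Camera axes: x right, y up, looking along -z (the intrinsics and any distortion apply to the point x, -y, -z); pixel columns grow to the right and rows downward; lengths in m; the calibration is good to about 2 mm. A picture is of the moment at which its call begins: read the wrist's pose just before it. get_calibration takes no time and is no camera call; for the wrist camera it gives the pose at the moment of the call.
- r.finish_job(): hands the job in; it is judged then, once.
Trained networks look in the newest picture that a camera, given by its name, has taken for a name from the list of things; names that differ only in an ending like _2 or _b are one class to them, and where a whole thing is asked for, a point or a joint stands for the part that bears it (a point fixed in the world has none). Each returns a list of dicts, best first, with "confidence" (0 to 1); they miss things now and then, are a little off and sometimes report something else, mostly with a low value. They report only what shows in the picture. A call takes as long as a camera call.
- r.look_for(camera, target): "point" ([x, y, z] in m, in world coordinates, good to about 4 mm: the middle of the surface that is visible of it).
- r.silhouettes(camera, target): "pixels" (384x512 bool, what is visible of it).
The state is a dict: "clock": time; "q": joint angles; "qd": joint speeds; "joint_torque": joint torques, N m; "tool_pos": TCP position; "eef_rot": TCP orientation; "contact_force": force on the tool from outside, world axes, zero at the start; "moment": the same for the moment, N m; "opening": opening from 0.0 (shut) to 1.0 (fully open); "finger_force": force on a finger pad.
Only numpy, scipy, OpenCV 4.12 (cv2) and the standard library are available. Lean on these libraries where they do the work, as an engineer would, in place of code of your own. Each camera call takes 0.05 s, during which the arm holds its last target. There are 200 camera calls.

## Task

The carriage of the bread slicer is locked and jammed on its rail. Swing the lock lever fully outwards, then push the carriage through the sticking spot and run it in under the hood until it rests firmly against the rubber stop hidden inside. Do it smoothly: do not let the carriage shoot off when it breaks free, do not ram the stop, and leave everything else where it stands.

Things in the scene. Friction and masses are not known exactly. Their poses are not given: they have to be found in the camera images.
- slicer: Bread slicer, fixed to the worktop: white base plate 190 (x) x 460 (y) x 16 mm, aluminium rail along its y. Origin: centre of the underside, on the worktop. x across the rail (lock lever on the +x side), y along the rail (the carriage travels towards +y), z up. Positions 'in the slicer frame' below are mm in this frame.
- carriage: Carriage: aluminium deck 110 (x) x 150 (y) x 12 mm with an upright white fence at its rear (-y) end. Origin: centre of the deck's underside, axes as the slicer's; at the start at slicer frame (0, -80 to -68, 32). The deck's leading edge is 75 mm ahead of the origin, the fence's rear face 75 mm behind it. It slides only along y and stays where it is left: drag 2 to 7 N.
- fence_top (a point): Middle of the top edge of the carriage's fence: 71 mm behind the carriage's origin and 80 mm above it, 112 mm above the worktop. The fence is 100 wide (x), 8 thick (y), and clear for 68 mm above the deck. Behind it only a 12 mm wide tongue sticks out, below 36 mm above the worktop.
- rail_jam (a point): Middle of the rail at slicer frame (0, 0, 30). Near here in the rail is the sticking spot: the carriage jams after 4 to 34 mm of travel from its start (exact place unknown) and gives way suddenly at a push of about 8 to 14 N in all; beyond that it runs freely again.
- lock (a joint): Angle of the lock lever: 0 to 0.1 locked, upright; grows as its knob swings outwards, to the slicer's +x, limit 1.1 rad; stays where it is left. Axis along the slicer's y through slicer frame (85, 30, 40); about 0.1 N m turns it. Locked, its 45 mm lug lies across the track in front of the deck and blocks it; swung beyond 0.8 rad it is clear.
- lock_knob (a point): Centre of the 18 mm ball knob on the lock lever, 78 mm from its axis. The flat handle below it is 8 thick (x) and 16 wide (y); two cheeks beside its axis reach 50 mm above the worktop. It can be pushed outwards from the track side, from over the clear track between the deck and the hood.
- hood: White hood fixed over the +y end of the rail: a tunnel 150 (x) x 130 (y) mm, top 85 mm above the worktop, far end closed. Origin: slicer frame (0, 160, 16). The deck enters it, the fence stays outside. The end stop is hidden inside: its rubber buffer yields 4 mm at about 4 N per mm, then is solid. The drag holds the carriage against it when the push ends.
- hood_mouth (a point): Middle of the hood's mouth, at slicer frame (0, 95, 50). The hidden stop's face lies 40 to 105 mm behind it (+y), exact place unknown.
- egg_cup: Bystander: white egg cup, 42 mm wide, 45 mm high, standing on the hood. Origin: centre of its underside.
- mug: Bystander: white mug, 80 mm wide, 90 mm high, on the worktop beyond the slicer. Origin: centre of its underside.
- wooden_spoon: Bystander: wooden spoon, 240 mm long, lying along the near side of the slicer. Origin: under its middle.
- soap_bottle: Bystander: green soap bottle, 60 mm wide, 190 mm high. Origin: centre of its underside.
- spice_jar: Bystander: brown glass spice jar, 44 mm wide, 95 mm high, beyond the slicer. Origin: centre of its underside.
- bowl: Bystander: white bowl, 140 mm wide, 55 mm high. Origin: centre of its underside.
- tumbler: Bystander: grey tumbler, 68 mm wide, 100 mm high. Origin: centre of its underside.

How it is judged:
By the outcome, as a careful person would: the job done as asked, in the order asked, and still so for the second after the job is handed in, with the robot touching nothing.
It also fails if it takes over 61 s, if anything falls off the work surface, if the arm or the gripper's body presses on something with over 40 N, if the wrist force passes 120 N, or if a joint passes its speed limit or range.

## Working session

There is one attempt and no reset: what is moved stays moved. The work goes in short steps, Python scripts to look and compute and a tool call to move; the robot and the scene stay as the last step left them, time stands still between calls to the robot, and variables do not carry over. Pictures are saved under pics/ and viewed, at most 10 in all, crops included, and the job is handed in when it is done.

Besides the shell and the picture viewer there is one more tool, called after "Request:" as name(argument=value, ...) on one line, values as JSON. play_rows: Moves the arm, as the interface text tells. Its arguments: {"type":"object","properties":{"translation":{"type":"array","items":{"type":"array","items":{"type":"number"}}},"delta_rot":{"type":"array","items":{"type":"array","items":{"type":"number"}}},"grip":{"type":"array","items":{"type":"number"}},"squeeze":{"type":"number"}},"required":["translation","delta_rot","grip"]}

```bash
mkdir -p pics; python3 - <<'E'
from plant import r
import cv2,numpy as np
s=r.get_state();print(s)
for c in ["scene","side"]:
    im=r.snapshot(c);cv2.imwrite(f"pics/{c}0.png",im)
    k=r.get_calibration(c);print(c,k)
    for t in ["slicer","carriage","fence_top","lock_knob","hood","hood_mouth","rail_jam","egg_cup","mug","wooden_spoon","soap_bottle","spice_jar","bowl","tumbler"]:
        try: print(t,[(np.round(d["point"],3).tolist(),round(d["confidence"],2)) for d in r.look_for(c,t)][:2])
        except Exception as e: print(t,e)
E
```

```text
{'clock': 0.0, 'q': array([-1.14521932,  0.68998517, -0.19449979,  1.56632334,  0.15732849,
        0.90249405, -0.2150976 ]), 'qd': array([ 0.00082448,  0.00090027,  0.00013289, -0.00067787,  0.00105001,
        0.00020819, -0.00019538]), 'joint_torque': array([-7.54656685e-04, -5.27564442e+01, -1.26727480e+00, -1.53426254e+01,
       -5.26610459e-02,  6.49791284e-03,  1.65852175e-04]), 'tool_pos': array([0.23850154, 0.57715812, 0.30191434]), 'eef_rot': array([ 1.94593425e-01,  9.80883568e-01, -9.03008951e-04, -9.69316444e-05]), 'contact_force': array([ 0.23001253, -0.40222271,  0.60510161]), 'moment': array([-0.08013769, -0.00176168,  0.07314086]), 'finger_force': 0.0, 'opening': 1.0063115112748053}
scene {'intrinsics': array([[352.44156459,   0.        , 250.67312919],
       [  0.        , 352.44156459, 194.54956784],
       [  0.        ,   0.        ,   1.        ]]), 'eye': array([0.95338709, 0.58948484, 0.86138369]), 'rotation': array([0.09593626, 0.34790186, 0.89892568, 0.24838106])}
slicer [([0.612, -0.006, 0.044], 0.61), ([0.564, 0.148, 0.134], 0.18)]
carriage [([0.602, -0
[... 992 characters left out ...]
3, 0.018], 0.8)]
carriage [([0.602, -0.201, 0.052], 0.93)]
fence_top []
lock_knob [([0.671, -0.017, 0.066], 0.6)]
hood [([0.573, 0.088, 0.081], 0.95)]
hood_mouth [([0.579, 0.085, 0.085], 0.77)]
rail_jam [([0.587, -0.151, 0.02], 0.93), ([0.601, -0.199, 0.057], 0.2)]
egg_cup [([0.56, 0.129, 0.12], 0.64), ([0.59, -0.153, 0.022], 0.54)]
mug [([0.791, -0.192, 0.059], 0.8)]
wooden_spoon [([0.456, -0.065, 0.011], 0.93), ([0.529, 0.413, 0.068], 0.56)]
soap_bottle [([0.693, 0.325, 0.084], 0.88), ([0.53, 0.416, 0.069], 0.71)]
spice_jar [([0.668, -0.016, 0.064], 0.64), ([0.766, 0.119, 0.054], 0.59)]
bowl [([0.551, -0.389, 0.05], 0.9), ([0.57, 0.089, 0.079], 0.62)]
tumbler [([0.53, 0.417, 0.068], 0.81)]
```

```bash
python3 -c "
import cv2
for c in ['scene','side']:
    im=cv2.imread(f'pics/{c}0.png');cv2.imwrite(f'pics/{c}0b.png',cv2.resize(im,(800,600),interpolation=cv2.INTER_CUBIC))"
```

```text
(no output)
```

View pics/scene0b.png

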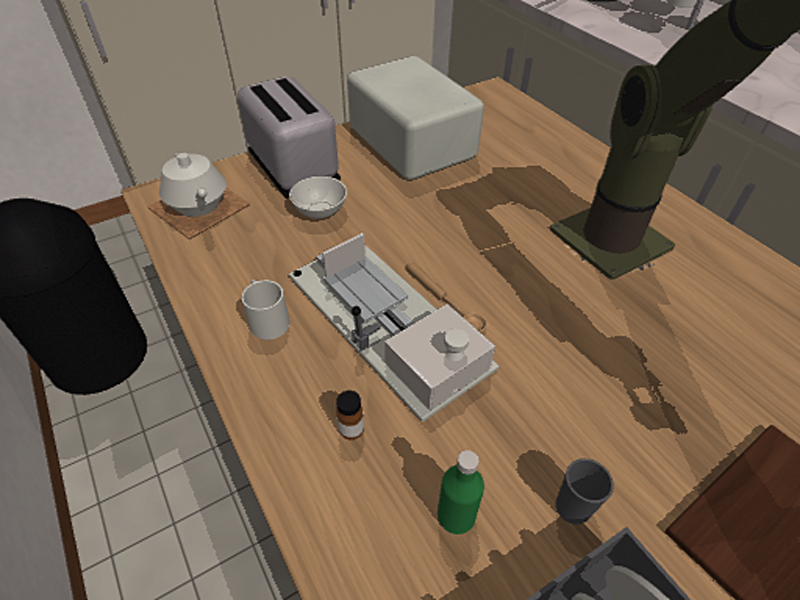

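View pics/side0b.png

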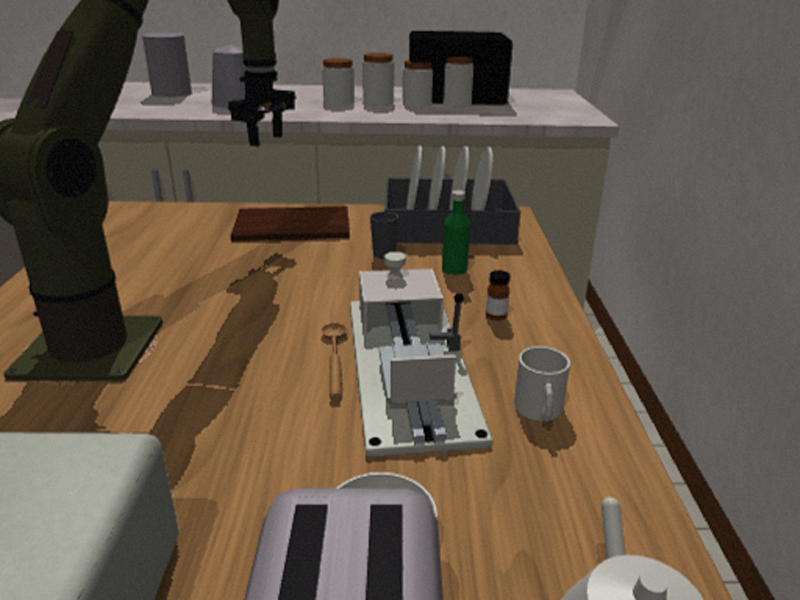

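The scene view shows the slicer running along about world +y. In 800x600 pixels the fence is near (343,250), the knob at (356,311) and the hood around (440,355). The side view shows the plate front edge from (366,459) to (491,444) and the knob at (459,299). I'll zoom in for exact corners.

```bash
python3 -c "
import cv2
a=cv2.imread('pics/scene0.png')[145:271,180:325];cv2.imwrite('pics/sc_c.png',cv2.resize(a,None,fx=4.75,fy=4.75,interpolation=cv2.INTER_CUBIC))
a=cv2.imread('pics/side0.png')[155:295,200:320];cv2.imwrite('pics/si_c.png',cv2.resize(a,None,fx=4.25,fy=4.25,interpolation=cv2.INTER_CUBIC))"
```

```text
(no output)
```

View pics/sc_c.png

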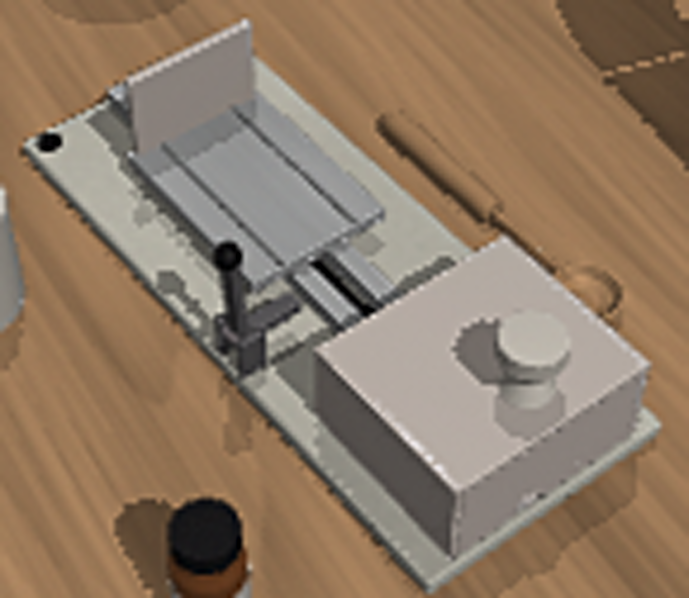

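View pics/si_c.png

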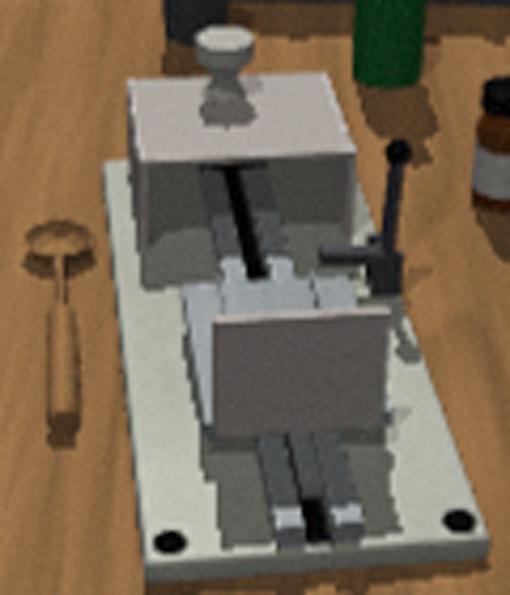

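The crops show the plate corners, the four hood top corners, the fence corners and the knob clearly, at scene crop (229,256) and side crop (399,152). I'll fit the pose to them.

```bash
cat > fit.py <<'E'
from plant import r
import numpy as np
from scipy.optimize import least_squares
from scipy.spatial.transform import Rotation as R
def proj(c,P):
    p=R.from_quat(c["rotation"]).inv().apply(P-c["eye"]);p=p*[1,-1,-1]
    u=p@c["intrinsics"].T;return u[:,:2]/u[:,2:]
def o(px,f,off): return (np.array(px)+.5)/f-.5+off
def pts(v,names):
    x,y,a,s,th=v
    Pd={'k':[85+78*np.sin(th),30,40+78*np.cos(th)],'f+':[50,s-75,112],'f-':[-50,s-75,112],'ff+':[50,s-67,112],'ff-':[-50,s-67,112],'d+':[55,s+75,44],'d-':[-55,s+75,44]}
    L=np.array([Pd[n] if isinstance(n,str) else n for n in names],float)/1000
    return R.from_euler('z',a).apply(L)+[x,y,0]
E
cat > a.py <<'E'
from fit import *
A=[((95,-230,16),(22,148)),((95,230,16),(430,582)),((-95,230,16),(660,425)),((75,95,85),(315,352)),((75,225,85),(457,490)),((-75,225,85),(648,366)),((-75,95,85),(504,237)),('k',(229,256)),('f+',(127,84)),('f-',(249,22)),('d+',(253,290)),('d-',(383,213))]
B=[((-95,-230,16),(147,556)),((95,-230,16),(487,542)),((-95,230,16),(106,160)),((-75,95,85),(138,160)),((75,95,85),(355,153)),((-75,225,85),(128,80)),((75,225,85),(327,73)),('k',(399,152)),('f+',(388,311)),('f-',(213,320))]
cs,cd=r.get_calibration("scene"),r.get_calibration("side")
def res(v):
    e1=proj(cs,pts(v,[a[0] for a in A]))-o([a[1] for a in A],4.75,[180,145])
    e2=proj(cd,pts(v,[a[0] for a in B]))-o([a[1] for a in B],4.25,[200,155])
    return np.r_[e1,e2].ravel()
f=least_squares(res,[.6,0,0,-75,.05],loss='soft_l1',x_scale=[.1,.1,.1,10,.1])
print(f.x);print(np.round(f.fun.reshape(-1,2),1).tolist())
P=dict(zip(['k','f+','f-','d+','d-'],pts(f.x,['k','f+','f-','d+','d-'])));print(P)
s=r.get_state();print(R.from_quat(s["eef_rot"]).as_matrix())
E
python3 a.py
```

```text
[ 5.86217944e-01 -4.97197104e-02  1.14911660e-01 -6.93565171e+01
  4.65250407e-02]
[[-0.2, -1.2], [-0.4, 1.5], [1.0, -0.0], [-0.4, -0.3], [-0.4, 1.7], [0.7, 0.1], [0.1, -0.1], [-0.1, 0.6], [-0.3, -0.5], [-0.0, -0.1], [0.5, -0.2], [1.3, -0.0], [-0.7, 2.1], [1.1, -0.7], [-0.8, 0.2], [0.2, 0.7], [0.5, 0.0], [-0.1, 0.2], [-0.0, -0.0], [-0.4, 0.4], [0.4, -0.1], [-0.2, 0.2]]
{'k': array([ 0.67082131, -0.00975561,  0.1179156 ]), 'f+': array([ 0.65243995, -0.18739124,  0.112     ]), 'f-': array([ 0.55309946, -0.19885713,  0.112     ]), 'd+': array([ 0.64020814, -0.03780721,  0.044     ]), 'd-': array([ 0.5309336 , -0.05041969,  0.044     ])}
[[-9.24252706e-01  3.81781267e-01 -1.17601273e-05]
 [ 3.81781267e-01  9.24252706e-01  2.98958978e-06]
 [ 1.20106988e-05 -1.72665984e-06 -1.00000000e+00]]
```

Request:
play_rows(translation=[[0,0,0],[0,0,0],[0,0,0],[-0.0103,-0.0198,0],[-0.0206,-0.0395,0],[-0.0206,-0.0395,0],[-0.0206,-0.0395,0],[-0.0206,-0.0395,0],[-0.0206,-0.0395,0],[-0.0206,-0.0395,0],[-0.0206,-0.0395,0],[-0.0206,-0.0395,0],[-0.0206,-0.0395,0],[-0.0206,-0.0395,0],[-0.0206,-0.0395,0],[-0.0206,-0.0395,0],[-0.0206,-0.0395,0],[-0.0206,-0.0395,0],[-0.0206,-0.0395,0],[-0.0103,-0.0198,0]], delta_rot=[[0,0,-9.7],[0,0,-9.7],[0,0,-9.7],[0,0,0],[0,0,0],[0,0,0],[0,0,0],[0,0,0],[0,0,0],[0,0,0],[0,0,0],[0,0,0],[0,0,0],[0,0,0],[0,0,0],[0,0,0],[0,0,0],[0,0,0],[0,0,0],[0,0,0]], grip=[-1,-1,-1,-1,-1,-1,-1,-1,-1,-1,-1,-1,-1,-1,-1,-1,-1,-1,-1,-1], squeeze=20)

```text
clock: 4.0
tool_pos: [0.6404, -0.0154, 0.3024]
eef_rot: [-0.056, 0.998, -0.001, 0.0]
contact_force: [0.7, -0.1, 0.2]
opening: 0.003
finger_force: 0.0
```

```bash
cat > st.py <<'E'
from fit import *
s=r.get_state();S=R.from_euler('z',.1149).inv()
p=S.apply(s["tool_pos"]-[.5862,-.0497,0])*1000
print("t",s["clock"],"tcp_slicer",p.round(1),"tip z",(p[2]-64).round(1),"F_slicer",S.apply(s["contact_force"]).round(2),"open",s["opening"],"ff",s["finger_force"])
print("axes",(S*R.from_quat(s["eef_rot"])).as_matrix().round(3).tolist())
E
python3 st.py
```

```text
t 4.0 tcp_slicer [ 57.7  27.9 302.4] tip z 238.4 F_slicer [ 0.65 -0.18  0.18] open 0.003246852216474789 ff 0.0
axes [[-1.0, 0.003, 0.0], [0.003, 1.0, -0.002], [-0.0, -0.002, -1.0]]
```

Request:
play_rows(translation=[[0,0.001,0.03],[0,0.001,0.045],[0,0,0.045],[0,0,0.021],[0,0,0],[-0.009,0,0],[-0.009,0,0],[-0.004,0,0],[-0.004,0,0.0005],[-0.0055,0,0.001],[-0.0055,0,0.0015]], delta_rot=[[0,0,0],[0,0,0],[0,0,0],[0,0,0],[0,0,0],[0,0,0],[0,0,0],[0,0,0],[0,0,0],[0,0,0],[0,0,0]], grip=[-1,-1,-1,-1,-1,-1,-1,-1,-1,-1,-1])

```text
clock: 5.38
tool_pos: [0.6762, -0.0058, 0.1588]
eef_rot: [-0.058, 0.998, -0.0, 0.0]
contact_force: [-1.7, -1.1, 2.0]
opening: 0.006
finger_force: 1.0
```

```bash
python3 st.py; python3 - <<'E'
from plant import r
import cv2
a=r.snapshot("scene")[145:271,180:325]
b=r.snapshot("side")[145:271,200:345]
cv2.imwrite('pics/lev1.png',cv2.resize(cv2.hconcat([a,b]),None,fx=2.75,fy=2.75,interpolation=cv2.INTER_CUBIC))
E
```

```text
t 5.375 tcp_slicer [ 94.4  33.3 158.8] tip z 94.8 F_slicer [-1.79 -0.94  2.03] open 0.005587369994729019 ff 0.9976197418291122
axes [[-1.0, -0.001, 0.0], [-0.001, 1.0, -0.0], [-0.0, -0.0, -1.0]]
```

View pics/lev1.png

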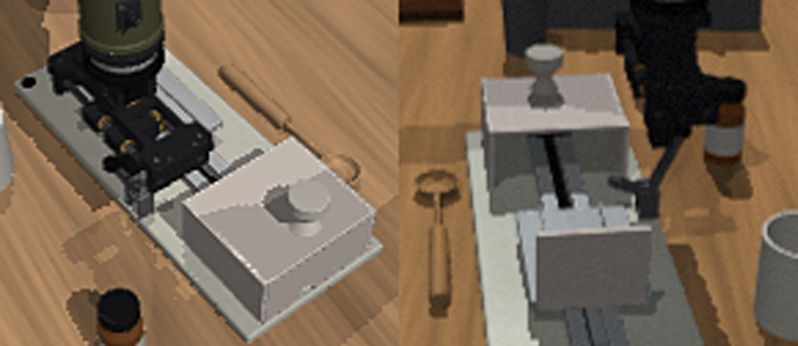

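In the side half, the lever leans outwards from about (650,205) to (685,140) with the finger on its track side, and the lug is rising. I'll continue along the arc.

Request:
play_rows(translation=[[-0.0052,0,0.0022],[-0.0052,0,0.0027],[-0.0048,0,0.0032],[-0.0048,0,0.0036],[-0.004,0,0.0042],[-0.004,0,0.0044],[-0.0033,0,0.0048],[-0.0015,0,0.001],[-0.0015,0,0.001],[0,0,0]], delta_rot=[[0,0,0],[0,0,0],[0,0,0],[0,0,0],[0,0,0],[0,0,0],[0,0,0],[0,0,0],[0,0,0],[0,0,0]], grip=[-1,-1,-1,-1,-1,-1,-1,-1,-1,-1])

```text
clock: 6.72
tool_pos: [0.7076, -0.0019, 0.1329]
eef_rot: [-0.058, 0.998, -0.001, -0.003]
contact_force: [-10.8, -0.9, 15.5]
opening: 0.002
finger_force: 9.2
```

```bash
python3 st.py
```

```text
t 6.725 tcp_slicer [126.1  33.5 132.9] tip z 68.9 F_slicer [-10.79   0.34  15.51] open 0.002450722634982737 ff 9.236545879393816
axes [[-1.0, -0.001, -0.006], [-0.001, 1.0, -0.001], [0.006, -0.001, -1.0]]
```

Lever is on its limit: the force is 19 N normal to the handle. Back off, rise and go over the fence.

Request:
play_rows(translation=[[0.003,0,-0.003],[0.003,0,-0.01],[0,0,-0.04],[0,0,-0.05],[0.016,-0.02,-0.01],[0.024,-0.035,0],[0.024,-0.035,0],[0.024,-0.035,0],[0.024,-0.035,0],[0.01,-0.014,0],[0,0,0],[0,0,0]], delta_rot=[[0,0,0],[0,0,0],[0,0,0],[0,0,0],[0,0,0],[0,0,0],[0,0,0],[0,0,0],[0,0,0],[0,0,0],[0,0,0],[0,0,0]], grip=[-1,-1,-1,-1,0.1,0.1,0.1,0.1,0.1,0.1,0.1,0.1])

```text
clock: 8.22
tool_pos: [0.6041, -0.1868, 0.2448]
eef_rot: [-0.059, 0.998, 0.001, 0.001]
contact_force: [-0.5, 0.1, -0.4]
opening: 0.547
finger_force: 0.0
```

```bash
python3 st.py; python3 - <<'E'
from plant import r
import cv2
a=r.snapshot("scene")[145:271,180:325]
b=r.snapshot("side")[145:271,200:345]
cv2.imwrite('pics/lev2.png',cv2.resize(cv2.hconcat([a,b]),None,fx=2.75,fy=2.75,interpolation=cv2.INTER_CUBIC))
E
```

```text
t 8.225 tcp_slicer [   2.1 -138.2  244.8] tip z 180.8 F_slicer [-0.53  0.15 -0.4 ] open 0.5471432917060179 ff 0.0
axes [[-1.0, -0.004, 0.002], [-0.004, 1.0, 0.002], [-0.002, 0.002, -1.0]]
```

View pics/lev2.png

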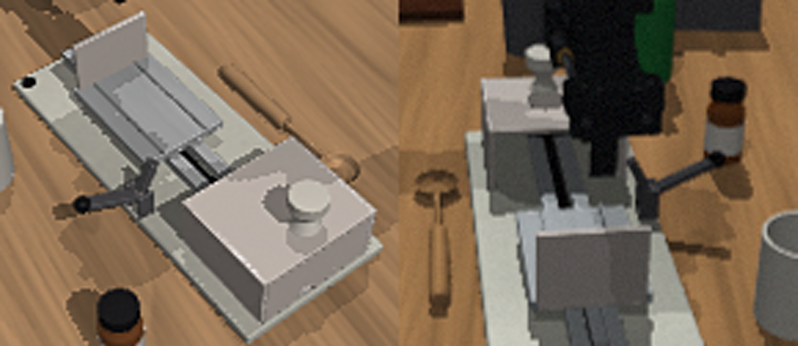

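The lever now lies outwards, with the knob at about (80,204) in the scene half and (716,160) in the side half. The carriage hasn't moved. I'll check the angle numerically and descend over the fence.

Request:
play_rows(translation=[[0.001,-0.001,0.03],[0.001,-0.001,0.04],[0,0,0.03],[0,0,0.01],[0,0,0]], delta_rot=[[0,0,0],[0,0,0],[0,0,0],[0,0,0],[0,0,0]], grip=[0.1,0.1,0.1,0.1,0.1])

```text
clock: 8.95
tool_pos: [0.6016, -0.1907, 0.1345]
eef_rot: [-0.059, 0.998, 0.0, 0.0]
contact_force: [-1.2, 0.6, 0.1]
opening: 0.546
finger_force: 0.0
```

```bash
python3 st.py; python3 - <<'E'
from fit import *
for th in (.9,1,1.05,1.1):
    P=pts([.5862,-.0497,.1149,-69.4,th],['k'])
    print(th,(((proj(r.get_calibration("scene"),P)-[180,145])+.5)*2.75-.5).round(1),(((proj(r.get_calibration("side"),P)-[200-145,145])+.5)*2.75-.5).round(1))
E
```

```text
t 8.95 tcp_slicer [  -0.9 -141.8  134.5] tip z 70.5 F_slicer [-1.12  0.72  0.13] open 0.5462289333231509 ff 0.0
axes [[-1.0, -0.002, 0.0], [-0.002, 1.0, 0.001], [-0.0, 0.001, -1.0]]
0.9 [[ 87.3 194.4]] [[709.5 149.7]]
1 [[ 84.1 200.4]] [[713.3 154.9]]
1.05 [[ 82.8 203.3]] [[715.  157.7]]
1.1 [[ 81.5 206.3]] [[716.5 160.5]]
```

Request:
play_rows(translation=[[0,0.0015,0],[0,0,0],[0,0,0],[0,0,0],[0,0,0],[0,0,0],[0,0,0],[0,0,0]], delta_rot=[[0,0,0],[0,0,0],[0,0,0],[0,0,0],[0,0,0],[0,0,0],[0,0,0],[0,0,0]], grip=[-0.3,-0.6,-0.8,-1,-1,-1,-1,-1], squeeze=30)

```text
clock: 9.95
tool_pos: [0.6012, -0.1904, 0.135]
eef_rot: [-0.058, 0.998, -0.0, 0.0]
contact_force: [-0.4, -1.6, 5.6]
opening: 0.089
finger_force: 30.0
```

```bash
python3 st.py
```

```text
t 9.95 tcp_slicer [  -1.3 -141.5  135. ] tip z 71.0 F_slicer [-0.62 -1.53  5.59] open 0.08949913813360834 ff 29.996390926418144
axes [[-1.0, -0.001, 0.001], [-0.001, 1.0, -0.001], [-0.001, -0.001, -1.0]]
```

Request:
play_rows(translation=[[0,0.0006,0],[0,0.0006,0],[0,0.0006,0],[0,0.0006,0],[0,0.0006,0],[0,0.0006,0],[0,0.0006,0],[0,0.0006,0],[0,0.0006,0],[0,0.0006,0],[0,0.0006,0],[0,0.0006,0],[0,0.0006,0],[0,0.0006,0],[0,0.0006,0],[0,0.0006,0],[0,0.0006,0],[0,0.0006,0],[0,0.0006,0],[0,0.0006,0]], delta_rot=[[0,0,0],[0,0,0],[0,0,0],[0,0,0],[0,0,0],[0,0,0],[0,0,0],[0,0,0],[0,0,0],[0,0,0],[0,0,0],[0,0,0],[0,0,0],[0,0,0],[0,0,0],[0,0,0],[0,0,0],[0,0,0],[0,0,0],[0,0,0]], grip=[-1,-1,-1,-1,-1,-1,-1,-1,-1,-1,-1,-1,-1,-1,-1,-1,-1,-1,-1,-1])

```text
clock: 12.45
tool_pos: [0.6, -0.181, 0.135]
eef_rot: [-0.057, 0.998, -0.002, 0.001]
contact_force: [1.5, -7.6, 4.4]
opening: 0.086
finger_force: 30.0
```

```bash
python3 st.py
```

```text
t 12.45 tcp_slicer [  -1.4 -132.   135. ] tip z 71.0 F_slicer [ 0.59 -7.71  4.45] open 0.08638057737221742 ff 29.97084830130916
axes [[-1.0, 0.001, 0.001], [0.001, 1.0, -0.004], [-0.001, -0.004, -1.0]]
```

Request:
play_rows(translation=[[0,0.0004,0],[0,0.0004,0],[0,0.0004,0],[0,0.0004,0],[0,0.0004,0],[0,0.0004,0],[0,0.0004,0],[0,0.0004,0]], delta_rot=[[0,0,0],[0,0,0],[0,0,0],[0,0,0],[0,0,0],[0,0,0],[0,0,0],[0,0,0]], grip=[-1,-1,-1,-1,-1,-1,-1,-1])

```text
clock: 13.45
tool_pos: [0.5998, -0.1798, 0.1351]
eef_rot: [-0.056, 0.998, -0.003, 0.001]
contact_force: [1.4, -9.1, 3.3]
opening: 0.087
finger_force: 29.9
```

```bash
python3 st.py
```

```text
t 13.45 tcp_slicer [  -1.4 -130.8  135.1] tip z 71.1 F_slicer [ 0.39 -9.21  3.32] open 0.08734064098512281 ff 29.945961444173008
axes [[-1.0, 0.002, 0.001], [0.002, 1.0, -0.007], [-0.001, -0.007, -1.0]]
```

Request:
play_rows(translation=[[0,0.0003,0],[0,0.0003,0],[0,0.0003,0],[0,0.0003,0],[0,0.0003,0],[0,0.0003,0],[0,0.0003,0],[0,0.0003,0]], delta_rot=[[0,0,0],[0,0,0],[0,0,0],[0,0,0],[0,0,0],[0,0,0],[0,0,0],[0,0,0]], grip=[-1,-1,-1,-1,-1,-1,-1,-1])

```text
clock: 14.45
tool_pos: [0.5993, -0.1749, 0.1351]
eef_rot: [-0.057, 0.998, -0.002, 0.001]
contact_force: [0.5, -6.3, 4.9]
opening: 0.082
finger_force: 30.0
```

```bash
python3 st.py
```

```text
t 14.45 tcp_slicer [  -1.3 -125.9  135.1] tip z 71.1 F_slicer [-0.23 -6.3   4.87] open 0.08220338016730026 ff 29.977810051641427
axes [[-1.0, 0.0, 0.001], [0.0, 1.0, -0.003], [-0.001, -0.003, -1.0]]
```

Request:
play_rows(translation=[[0,0.0006,0],[0,0.0006,0],[0,0.0006,0],[0,0.0006,0],[0,0.0006,0],[0,0.0006,0],[0,0.0006,0],[0,0.0006,0],[0,0.0006,0],[0,0.0006,0],[0,0.0006,0],[0,0.0006,0]], delta_rot=[[0,0,0],[0,0,0],[0,0,0],[0,0,0],[0,0,0],[0,0,0],[0,0,0],[0,0,0],[0,0,0],[0,0,0],[0,0,0],[0,0,0]], grip=[-1,-1,-1,-1,-1,-1,-1,-1,-1,-1,-1,-1])

```text
clock: 15.95
tool_pos: [0.5984, -0.1676, 0.1351]
eef_rot: [-0.057, 0.998, -0.001, 0.001]
contact_force: [0.2, -5.5, 4.4]
opening: 0.085
finger_force: 30.0
```

```bash
python3 st.py
```

```text
t 15.95 tcp_slicer [  -1.4 -118.6  135.1] tip z 71.1 F_slicer [-0.46 -5.52  4.36] open 0.0851229842640193 ff 29.979631213936955
axes [[-1.0, 0.0, 0.001], [0.0, 1.0, -0.003], [-0.001, -0.003, -1.0]]
```

Request:
play_rows(translation=[[0,0.0008,0],[0,0.0008,0],[0,0.0008,0],[0,0.0008,0],[0,0.0008,0],[0,0.0008,0],[0,0.0008,0],[0,0.0008,0],[0,0.0008,0],[0,0.0008,0],[0,0.0008,0],[0,0.0008,0],[0,0.0008,0],[0,0.0008,0],[0,0.0008,0],[0,0.0008,0]], delta_rot=[[0,0,0],[0,0,0],[0,0,0],[0,0,0],[0,0,0],[0,0,0],[0,0,0],[0,0,0],[0,0,0],[0,0,0],[0,0,0],[0,0,0],[0,0,0],[0,0,0],[0,0,0],[0,0,0]], grip=[-1,-1,-1,-1,-1,-1,-1,-1,-1,-1,-1,-1,-1,-1,-1,-1])

```text
clock: 17.95
tool_pos: [0.5969, -0.1548, 0.1351]
eef_rot: [-0.057, 0.998, -0.001, 0.0]
contact_force: [0.3, -5.2, 6.0]
opening: 0.087
finger_force: 30.0
```

```bash
python3 st.py
```

```text
t 17.95 tcp_slicer [  -1.4 -105.7  135.1] tip z 71.1 F_slicer [-0.28 -5.24  5.97] open 0.08695931899310333 ff 29.98071350972168
axes [[-1.0, 0.0, 0.001], [0.0, 1.0, -0.003], [-0.001, -0.003, -1.0]]
```

Request:
play_rows(translation=[[0,0.0015,0],[0,0.0025,0],[0,0.0035,0],[0,0.0048,0],[0,0.0048,0],[0,0.0048,0],[0,0.0048,0],[0,0.0048,0],[0,0.0048,0],[0,0.0048,0],[0,0.0048,0],[0,0.0048,0],[0,0.0048,0],[0,0.0048,0],[0,0.0048,0],[0,0.0048,0],[0,0.0048,0],[0,0.0048,0],[0,0.0035,0],[0,0.002,0]], delta_rot=[[0,0,0],[0,0,0],[0,0,0],[0,0,0],[0,0,0],[0,0,0],[0,0,0],[0,0,0],[0,0,0],[0,0,0],[0,0,0],[0,0,0],[0,0,0],[0,0,0],[0,0,0],[0,0,0],[0,0,0],[0,0,0],[0,0,0],[0,0,0]], grip=[-1,-1,-1,-1,-1,-1,-1,-1,-1,-1,-1,-1,-1,-1,-1,-1,-1,-1,-1,-1])

```text
clock: 20.45
tool_pos: [0.5869, -0.0702, 0.1351]
eef_rot: [-0.057, 0.998, -0.001, 0.0]
contact_force: [-0.2, -5.6, 6.1]
opening: 0.088
finger_force: 30.0
```

```bash
python3 st.py
```

```text
t 20.45 tcp_slicer [ -1.7 -20.4 135.1] tip z 71.1 F_slicer [-0.81 -5.5   6.15] open 0.08754820836485491 ff 29.983609526243526
axes [[-1.0, 0.0, 0.0], [0.0, 1.0, -0.003], [-0.0, -0.003, -1.0]]
```

Request:
play_rows(translation=[[0,0.001,0],[0,0.001,0],[0,0.001,0],[0,0.001,0],[0,0.001,0],[0,0.001,0],[0,0.001,0],[0,0.001,0],[0,0.001,0],[0,0.001,0],[0,0.001,0],[0,0.001,0]], delta_rot=[[0,0,0],[0,0,0],[0,0,0],[0,0,0],[0,0,0],[0,0,0],[0,0,0],[0,0,0],[0,0,0],[0,0,0],[0,0,0],[0,0,0]], grip=[-1,-1,-1,-1,-1,-1,-1,-1,-1,-1,-1,-1])

```text
clock: 21.95
tool_pos: [0.5855, -0.0583, 0.1351]
eef_rot: [-0.057, 0.998, -0.001, 0.0]
contact_force: [-0.2, -4.8, 6.4]
opening: 0.09
finger_force: 30.0
```

Request:
play_rows(translation=[[0,0.001,0],[0,0.001,0],[0,0.001,0],[0,0.001,0]], delta_rot=[[0,0,0],[0,0,0],[0,0,0],[0,0,0]], grip=[-1,-1,-1,-1])

```text
clock: 22.45
tool_pos: [0.585, -0.0543, 0.1351]
eef_rot: [-0.057, 0.998, -0.001, 0.0]
contact_force: [0.3, -6.3, 6.1]
opening: 0.086
finger_force: 30.0
```

Request:
play_rows(translation=[[0,0.001,0],[0,0.001,0],[0,0.001,0],[0,0.001,0],[0,0.001,0],[0,0.001,0],[0,0.001,0],[0,0.001,0]], delta_rot=[[0,0,0],[0,0,0],[0,0,0],[0,0,0],[0,0,0],[0,0,0],[0,0,0],[0,0,0]], grip=[-1,-1,-1,-1,-1,-1,-1,-1])

```text
clock: 23.45
tool_pos: [0.5841, -0.0464, 0.1351]
eef_rot: [-0.057, 0.998, -0.001, 0.0]
contact_force: [-0.2, -5.1, 6.0]
opening: 0.087
finger_force: 30.0
```

Request:
play_rows(translation=[[0,0.001,0],[0,0.001,0],[0,0.001,0],[0,0.001,0],[0,0.001,0],[0,0.001,0],[0,0.001,0],[0,0.001,0]], delta_rot=[[0,0,0],[0,0,0],[0,0,0],[0,0,0],[0,0,0],[0,0,0],[0,0,0],[0,0,0]], grip=[-1,-1,-1,-1,-1,-1,-1,-1])

```text
clock: 24.45
tool_pos: [0.5831, -0.0385, 0.135]
eef_rot: [-0.057, 0.998, -0.001, 0.0]
contact_force: [-0.2, -5.5, 7.3]
opening: 0.087
finger_force: 30.0
```

Request:
play_rows(translation=[[0,0.001,0],[0,0.001,0],[0,0.001,0],[0,0.001,0],[0,0.001,0],[0,0.001,0],[0,0.001,0],[0,0.001,0]], delta_rot=[[0,0,0],[0,0,0],[0,0,0],[0,0,0],[0,0,0],[0,0,0],[0,0,0],[0,0,0]], grip=[-1,-1,-1,-1,-1,-1,-1,-1])

```text
clock: 25.45
tool_pos: [0.5822, -0.0305, 0.135]
eef_rot: [-0.057, 0.998, -0.001, -0.0]
contact_force: [0.2, -5.6, 7.1]
opening: 0.084
finger_force: 30.0
```

Request:
play_rows(translation=[[0,0.001,0],[0,0.001,0],[0,0.001,0],[0,0.001,0],[0,0.001,0],[0,0.001,0],[0,0.001,0],[0,0.001,0]], delta_rot=[[0,0,0],[0,0,0],[0,0,0],[0,0,0],[0,0,0],[0,0,0],[0,0,0],[0,0,0]], grip=[-1,-1,-1,-1,-1,-1,-1,-1])

```text
clock: 26.45
tool_pos: [0.5814, -0.0239, 0.135]
eef_rot: [-0.057, 0.998, -0.002, -0.0]
contact_force: [0.7, -9.1, 6.2]
opening: 0.086
finger_force: 30.0
```

Force is rising, so the carriage has met the buffer. I'll press on gently.

Request:
play_rows(translation=[[0,0.0006,0],[0,0.0006,0],[0,0.0006,0],[0,0.0006,0],[0,0.0006,0],[0,0.0006,0],[0,0,0]], delta_rot=[[0,0,0],[0,0,0],[0,0,0],[0,0,0],[0,0,0],[0,0,0],[0,0,0]], grip=[-1,-1,-1,-1,-1,-1,-1])

```text
clock: 27.32
tool_pos: [0.5813, -0.0227, 0.1351]
eef_rot: [-0.056, 0.998, -0.004, 0.0]
contact_force: [1.3, -12.0, 6.6]
opening: 0.091
finger_force: 29.9
```

```bash
python3 st.py
```

```text
t 27.325 tcp_slicer [ -1.8  27.4 135.1] tip z 71.1 F_slicer [ -0.1  -12.08   6.56] open 0.0905329751471227 ff 29.944141570595093
axes [[-1.0, 0.003, -0.0], [0.003, 1.0, -0.007], [0.0, -0.007, -1.0]]
```

Request:
play_rows(translation=[[0,0.0006,0],[0,0.0006,0],[0,0.0006,0],[0,0.0006,0],[0,0.0006,0],[0,0.0006,0],[0,0.0006,0],[0,0.0006,0],[0,0,0],[0,0,0]], delta_rot=[[0,0,0],[0,0,0],[0,0,0],[0,0,0],[0,0,0],[0,0,0],[0,0,0],[0,0,0],[0,0,0],[0,0,0]], grip=[-1,-1,-1,-1,-1,-1,-1,-1,-1,-1])

```text
clock: 28.58
tool_pos: [0.5811, -0.021, 0.1351]
eef_rot: [-0.055, 0.998, -0.006, 0.0]
contact_force: [2.8, -17.2, 5.7]
opening: 0.086
finger_force: 29.9
```

```bash
python3 st.py
```

```text
t 28.575 tcp_slicer [ -1.8  29.1 135.1] tip z 71.1 F_slicer [  0.85 -17.4    5.69] open 0.08617110619614991 ff 29.899360016570427
axes [[-1.0, 0.006, -0.0], [0.006, 1.0, -0.011], [0.0, -0.011, -1.0]]
```

Request:
play_rows(translation=[[0,-0.001,0],[0,-0.001,0],[0,-0.001,0],[0,-0.001,0],[0,0,0],[0,0,0],[0,0,0],[0,0,0],[0,0,0],[0,0,0]], delta_rot=[[0,0,0],[0,0,0],[0,0,0],[0,0,0],[0,0,0],[0,0,0],[0,0,0],[0,0,0],[0,0,0],[0,0,0]], grip=[-1,-1,-1,-1,-1,-0.9,-0.7,-0.4,-0.4,-0.4])

```text
clock: 29.82
tool_pos: [0.5802, -0.0151, 0.1342]
eef_rot: [-0.059, 0.998, 0.001, -0.0]
contact_force: [0.4, 0.2, 0.5]
opening: 0.301
finger_force: 0.0
```

```bash
python3 st.py
```

```text
t 29.825 tcp_slicer [ -2.   35.  134.2] tip z 70.2 F_slicer [0.41 0.13 0.5 ] open 0.30103000238140426 ff 0.0
axes [[-1.0, -0.002, -0.001], [-0.002, 1.0, 0.002], [0.001, 0.002, -1.0]]
```

Request:
play_rows(translation=[[0,-0.004,0],[0,0,-0.01],[0,0,-0.03],[0,0,-0.05],[0,0,-0.05],[0.02,-0.03,-0.03],[0.03,-0.05,0],[0.03,-0.05,0],[0.02,-0.02,0],[0,0,0]], delta_rot=[[0,0,0],[0,0,0],[0,0,0],[0,0,0],[0,0,0],[0,0,0],[0,0,0],[0,0,0],[0,0,0],[0,0,0]], grip=[-0.4,-0.4,-0.4,-0.4,-0.4,-0.4,-0.4,-0.4,-0.4,-0.4])

```text
clock: 31.08
tool_pos: [0.4976, -0.1832, 0.305]
eef_rot: [-0.056, 0.998, -0.001, -0.001]
contact_force: [0.2, -0.0, 0.1]
opening: 0.299
finger_force: 0.0
```

```bash
python3 st.py; python3 - <<'E'
from fit import *
import cv2
a=r.snapshot("scene")[145:271,180:325]
b=r.snapshot("side")[145:271,200:345]
cv2.imwrite('pics/end.png',cv2.resize(cv2.hconcat([a,b]),None,fx=2.75,fy=2.75,interpolation=cv2.INTER_CUBIC))
for s in (95,100,105):
    P=pts([.5862,-.0497,.1149,s,1.1],['f+','f-'])
    print(s,(((proj(r.get_calibration("scene"),P)-[180,145])+.5)*2.75-.5).round(1).tolist(),(((proj(r.get_calibration("side"),P)-[200-145,145])+.5)*2.75-.5).round(1).tolist())
E
```

```text
t 31.075 tcp_slicer [-103.3 -122.5  305. ] tip z 241.0 F_slicer [ 0.18 -0.03  0.11] open 0.29854502400675004 ff 0.0
axes [[-1.0, 0.004, -0.001], [0.004, 1.0, -0.001], [0.001, -0.001, -1.0]]
95 [[157.0, 131.1], [231.0, 90.2]] [[619.1, 138.5], [518.6, 143.2]]
100 [[159.8, 133.9], [233.9, 92.7]] [[618.2, 136.1], [518.2, 140.8]]
105 [[162.6, 136.7], [236.8, 95.3]] [[617.4, 133.7], [517.7, 138.4]]
```

View pics/end.png

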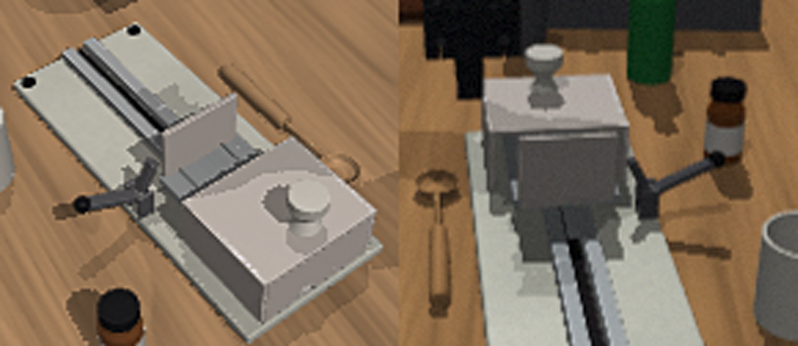

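The carriage rests deep under the hood: the fence top corners are at (161,133) and (237,94) in the scene half, so it sits at about y = 101 mm, where the buffer was felt. The lever is fully out and the bystanders are where they were.

```bash
python3 -c "
from plant import r
print(r.finish_job())"
```

```text
the job is handed in; nothing more can be done
None
```

The job is handed in at about 31 s: the lever is swung to its outer limit, the carriage went through the sticking spot with the fence gripped and now rests against the rubber stop (pressed with about 17 N in all), and no other object was seen to move.

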